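# Lock a filled mould tray home on the vibrating table

### The arm

A 6-joint arm with a two-finger parallel gripper is mounted at the origin on the work surface. World frame = base frame: x ahead of the robot, y to its left, z up, the work surface at z = 0. Lengths are in mm, angles in rad, forces in N, time in s.
With the tool pointing down it reaches from about 275 to 1000 mm from the base axis. Payload 8.4 kg.
Tool frame: the origin (TCP) lies between the finger pads; the fingertips stand 22 mm ahead of it and the grasp point (between the pads) lies 3 mm ahead of it; z points along the fingers, y is the line along which they close (so a half turn about z gives the same grasp; the last joint's range is limited). The gripper opens to 85 mm and grips with 20 to 120 N. Pads are 22 mm wide; open, the fingers measure 114 mm over their backs; the gripper's body (76 mm by 85 mm) begins 54 mm behind the grasp point. The pads swing forward as they close: fully open they stand 13 mm farther back than shut.
Start: joints at [-1.234, 0.353, 1.633, -0, 1.155, -0.002], TCP at [207.721, -589.474, 253.281] pointing down, gripper open.
Joint ranges: [-2.63, 2.63], [-0.92, 2.1], [0.06, 2.66], [-1.3, 4.44], [0, 2.69], [-3.02, 3.02]. Speed limits (rad/s): [2.22, 2.22, 2.79, 3.14, 3.14, 3.14].

### API

Orientations are given as [roll, pitch, yaw] about the fixed x, y, z axes, in that order (R = Rz(yaw) Ry(pitch) Rx(roll)).
In Python, from rig import r, grab_frame gives the robot as it stands.
- The arm moves only by the shell command python3 -m inch 'ROWS' [FORCE]. ROWS is JSON, a list of rows, each a list of 7 numbers: the turn, a rotation vector about the tool's x, y, z as a fraction of full scale, then the shift along the tool's x, y, z as a fraction of full scale, then the closure, from 0 (fully open) to 1 (shut). In form: [[rx, ry, rz, dx, dy, dz, fingers], ...]. A call has 1 to 8 rows; each row shifts and turns the commanded pose from where the row before left it, along the tool's axes as they then stand; what a row does not reach is not made up. Full scale, the value 1, is 2.5 cm for a shift and pi rad for a turn. A row lasts 1/12 s, in which the tool goes at most 41.7 mm and 7.16 degrees, less where a joint would pass 70% of its speed; a pose out of reach is approached as far as the arm can. A call with a number of a shift or a turn outside -1 to 1 is refused whole. A call with a gripper value outside its range is refused whole. The fingers move at their own pace and stop on an object; FORCE is the grip in N (left out, the last holds). Time passes only in rows, so rows that do not move let the fingers close. It gives the time, the measured TCP pose, the force, the opening and the grip force at its end, in the units of the state.
- r.sense(): the state, without advancing time (a new reading comes with each control period).
- grab_frame(name): name is "side" or "top" or "wrist"; returns a dict with "pixels" (400x640x3 uint8, red, green, blue), "z_map" (400x640 float32, mm along the optical axis (not along the pixel's ray), 0 where there is no reading), "vertical_fov" (degrees; the focal length in pixels is half the picture's height over the tangent of half this angle, whatever the lens; pixels are square), "cx", "cy" (the principal point, pixels), "cam_to_world" (4x4, takes a point from camera to world coordinates). Camera axes: x right, y down, z forward; pixel columns grow to the right and rows downward; lengths in mm; the calibration is good to about 2 mm. A picture is of the moment at which its call begins.
- r.sign_off(): hands the job in; it is judged then, once.
The state is a dict: "clock": time; "qpos": joint angles; "qvel": joint speeds; "joint_efforts": joint torques, N m; "eef_pos": TCP position; "tcp_rot": TCP orientation; "contact_force": force on the tool from outside, world axes, zero at the start; "wrist_torque": the same for the moment, N m; "opening": opening from 0.0 (shut) to 1.0 (fully open); "grasp_force": force on a finger pad.
Only numpy, scipy, OpenCV 4.12 (cv2) and the standard library are available. Lean on these libraries where they do the work, as an engineer would, in place of code of your own. Each camera call takes 0.05 s, during which the arm holds its last target. There are 200 camera calls.

### The job

Slide the tray with the freshly filled mould home on the vibrating table and lock it there: press the spring tread behind the tray well down with a fingertip, so that its two stop pins sink clear of the tray, and keep it down while you push the tray's upright rear flange forward over the pins, until the tray meets the end stop. Then let go of the tread, so that the pins spring up behind the tray, and come away. Only press and push: do not lift the tray or touch the mould, which stays where it stands on the tray, and leave the other things on the table alone.

Things in the scene. Friction and masses are not known exactly. Their poses are not given: they have to be found in the camera images.
- dock: fixed loading track of the vibrating table. Origin on the table top midway between the stop pins; own x = the way the tray is pushed home, y to its left, z up. Base plate 150 mm wide, 6 mm thick, from own x -130 mm. Two rails (|y| 46 to 56 mm, top 46 mm up) carry the tray; side guides with lips, 58.5 mm high, start at own x -95 mm, inner edges at |y| 51 mm; between the rails it is open above the tread.
- stop (a point): middle of the end stop's face at dock own x +196 mm, 54 mm up; the stop is 64 mm high, and the motor behind it reaches own x +274 mm and 80 mm height.
- tread (a point): on the top of the spring tread: a steel strip in the middle of the track, 135 mm long (dock own x -115 to +20 mm), 48 mm wide, top 42 mm above the table when up. This point lies on its centreline at own x -75 mm and sinks with it. Press it anywhere on its bare part behind the tray; a finger can slide along it while pressing. It stays level.
- pins (a point): midway between the tops of the two stop pins, which are part of the tread and sink with it: each 10 x 10 mm, at dock own x -5 to +5 mm, centred at own y +38 and -38 mm; up, their tops are 56 mm above the table, 10 mm above the tray's underside. A finger up to 60 mm wide passes between them, over the tread.
- plunger (a joint): how far tread and pins are pressed down, m: 0 up, 0.030 at its hard bottom. The pins clear the tray's underside when it is over 0.010; keep it between 0.013 and 0.027 while the rear bar passes (jammed hard against the bottom, a finger sticks). Spring: about 3 N to start it, 5.5 N at 0.017, 7.5 N at the bottom; it springs back up when let go.
- tray: loose aluminium tray, 186 x 110 mm, 8 mm thick, flat on the rails, 46 mm above the table. Origin at the middle of its rear face's lower edge; own x to its front, as the dock's. From the rear: cross bar 16 mm long bearing the flange, window, plate (own x 76 to 186 mm) with the mould. Home, its front meets the stop and its rear face is at dock own x +10 mm, 5 mm past the pins. With mould 0.55 to 1 kg.
- window (a point): centre of the tray's open window, at its top face: own x 16 to 76 mm, 92 mm wide. At the start the stop pins stick up through it, in front of the cross bar, and block the tray.
- flange (a point): the face to push: middle of the rear face of the tray's upright flange (tray own x = 0), 20 mm above the tray's underside. The flange is 80 mm wide, 16 mm thick, and its top is 78 mm above the table.
- mould: white silicone mould with four filled round cavities, 85 x 78 mm, 28 mm tall, loose on the tray's plate; origin at the centre of its underside, near tray own x 131 mm, y 0. Its top is 82 mm above the table. Not to be touched.
- cup: bystander: white paper cup, open, 66 mm across the rim, 75 mm tall; origin at the centre of its underside
- jar: bystander: small glass jar of pigment, 56 mm across, 65 mm tall; origin at the centre of its underside
- pots: bystander: three joined hexagonal pots in a row along own x, about 128 x 44 mm and 42 mm tall; origin at the centre of the underside
- resin: bystander: white bottle, 60 mm across, 160 mm tall; origin at the centre of its underside
- spatula: bystander: spatula lying flat along own x
- brush: bystander: brush lying flat along own x
Things that resemble listed ones, but are neither listed nor needed, are in the scene too. Of the things that look like the tray, the middle-sized one is meant.

How it is judged:
By the outcome, as a careful person would: the job done as asked, in the order asked, and still so for the second after the job is handed in, with the robot touching nothing.
It also fails if it takes over 38 s, if anything falls off the work surface, if the arm or the gripper's body presses on something with over 40 N, if the wrist force passes 120 N, or if a joint passes its speed limit or range.

## Working session

There is one attempt and no reset: what is moved stays moved. The work goes in short steps, Python scripts to look and compute and a shell command to move; the robot and the scene stay as the last step left them, time stands still between calls to the robot, and variables do not carry over. Pictures are saved under pics/ and viewed, at most 10 in all, crops included, and the job is handed in when it is done.

```bash
mkdir -p pics; ls
cat > h.py <<'E'
import numpy as np, cv2
from rig import r, grab_frame
def grab(n):
    f=grab_frame(n); np.savez('last_%s.npz'%n,**f)
    cv2.imwrite('pics/%s_%d.png'%(n,int(r.sense()['clock']*1000)),f['pixels'][:,:,::-1]); return f
def cloud(f):
    z=f['z_map']; h,w=z.shape; fl=h/2/np.tan(np.radians(f['vertical_fov'])/2)
    u,v=np.meshgrid(np.arange(w),np.arange(h))
    P=np.stack([(u-f['cx'])*z/fl,(v-f['cy'])*z/fl,z],-1)
    T=np.array(f['cam_to_world']); Q=P@T[:3,:3].T+T[:3,3]; Q[z==0]=np.nan; return Q
E
python3 - <<'E'
from h import *
print(r.sense())
for n in('top','side'):
    f=grab(n); print(n,f['vertical_fov'],f['cx'],f['cy'],np.round(f['cam_to_world'],3))
E
ls pics
```

```text
pics
{'clock': 0.0, 'qpos': array([-1.23443166e+00,  3.53676129e-01,  1.63413791e+00,  3.29213174e-05,
        1.15519554e+00, -2.41408939e-03]), 'qvel': array([-0.00102291, -0.00157639, -0.00196235,  0.00134767, -0.00073532,
        0.00014704]), 'joint_efforts': array([ 3.06474489e-03, -6.05255985e+01, -3.42065120e+01,  2.43711747e-04,
        9.58128454e-03,  2.17783338e-05]), 'eef_pos': array([ 207.56280123, -589.05307228,  252.54256855]), 'tcp_rot': array([-3.14017581e+00, -3.35204696e-05,  3.38765417e-01]), 'contact_force': array([-0.55103729, -0.0454354 , -0.66107527]), 'wrist_torque': array([-0.03701667,  0.00942153,  0.05455197]), 'grasp_force': 0.0, 'opening': 1.0014077295695936}
top 57.52284292199226 316.7789389594831 196.76126273158079 [[ 1.20000e-02 -9.94000e-01  1.07000e-01  4.36064e+02]
 [-1.00000e+00 -1.40000e-02 -1.50000e-02  7.46410e+01]
 [ 1.60000e-02 -1.07000e-01 -9.94000e-01  9.32673e+02]
 [ 0.00000e+00  0.00000e+00  0.00000e+00  1.00000e+00]]
side 50.54610316548512 325.89145780569277 197.44104805875725 [[-9.99000e-01 -3.30000e-02  3.70000e-02  4.71056e+02]
 [-5.00000e-02  6.43000e-01 -7.64000e-01  8.02519e+02]
 [ 2.00000e-03 -7.65000e-01 -6.44000e-01  6.95249e+02]
 [ 0.00000e+00  0.00000e+00  0.00000e+00  1.00000e+00]]
side_100.png
top_50.png
```

View pics/top_50.png

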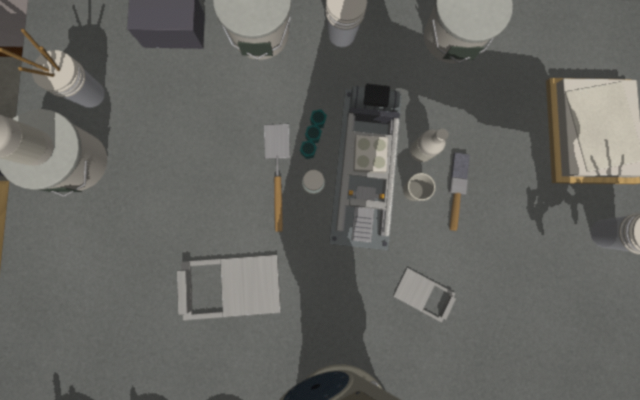

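View pics/side_100.png

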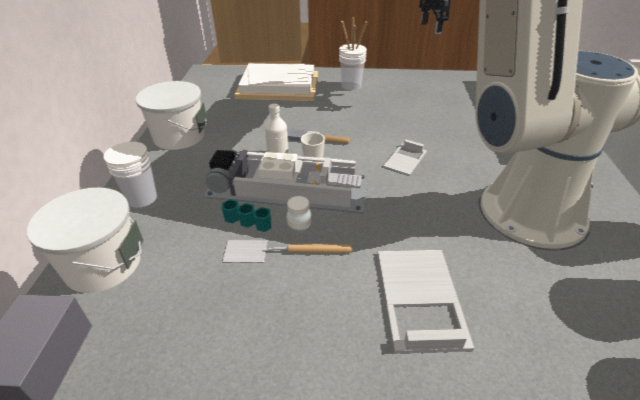

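The top view shows the dock in the middle: motor at (376,95), mould at (371,153), flange at about (366,188), yellow pins near (350,194) and (381,197), and tread at (363,225). The dock's own x points up the image, which is about world +x. The other tray-like things stand at (230,287) and (425,293).

```bash
cat > m.py <<'E'
from h import *
f=dict(np.load('last_top.npz')); Q=cloud(f); im=f['pixels']
c=im[75:260,310:420]; cv2.imwrite('pics/crop1.png',cv2.resize(c[:,:,::-1],None,fx=3.2,fy=3.2,interpolation=cv2.INTER_CUBIC))
roi=np.zeros(im.shape[:2],bool); roi[75:260,325:408]=1
hsv=cv2.cvtColor(im,cv2.COLOR_RGB2HSV)
tab=Q[300:390,230:300]; print('table z',np.nanmedian(tab[...,2]))
# yellow pins
m=roi&(hsv[...,0]>12)&(hsv[...,0]<32)&(hsv[...,1]>120)
n,l,s,ce=cv2.connectedComponentsWithStats(m.astype(np.uint8))
for i in range(1,n):
    if s[i,4]>3: print('yellow',ce[i],s[i,4],np.nanmedian(Q[l==i],0).round(1))
z=Q[...,2]
def comp(lo,hi,name,minA=20):
    m=roi&(z>lo)&(z<hi); n,l,s,ce=cv2.connectedComponentsWithStats(m.astype(np.uint8))
    for i in range(1,n):
        if s[i,4]>minA:
            p=Q[l==i]; rc=cv2.minAreaRect(p[:,:2].astype(np.float32))
            print(name,ce[i].round(0),s[i,4],'mean',np.median(p,0).round(1),'rect',np.round(rc[0],1),np.round(rc[1],1),round(rc[2],1))
comp(3,9,'base6');comp(39,44.5,'tread');comp(52,57,'trayTop/pins');comp(57,62,'guides');comp(74,79.5,'flange');comp(79.5,90,'mould');comp(70,90,'f+m')
E
python3 m.py
```

```text
table z 0.23618519951855887
yellow [350.4 192.4] 15 [543.2 -19.4  56.2]
yellow [381.625 195.75 ] 16 [534.9 -96.7  55. ]
base6 [351. 202.] 1630 mean [476.1 -13.    6. ] rect [617.5 -63.3] [153.1 416.3] 84.9
base6 [399. 104.] 25 mean [ 783.  -153.5    6.6] rect [ 787.  -154.6] [ 5.9 44.2] 79.3
base6 [370. 127.] 348 mean [721.8 -76.4   6.3] rect [721.5 -76.9] [88.8 29.7] 83.9
base6 [365. 183.] 384 mean [575.4 -61.6   6.1] rect [570.6 -63.1] [88.3 40.9] 85.0
base6 [350. 196.] 27 mean [539.2 -21.8   5.4] rect [541.7 -25.5] [15.7 18.1] 0.3
tread [365. 193.] 237 mean [543.3 -57.6  42. ] rect [543.9 -58. ] [59.9 32.6] 85.1
tread [362. 224.] 596 mean [466.9 -50.1  42.1] rect [467.1 -50.5] [48.  82.5] 84.4
trayTop/pins [356. 104.] 26 mean [764.3 -33.5  54.1] rect [763.3 -35.8] [31.5  7.9] 80.2
trayTop/pins [383. 107.] 65 mean [ 758.2 -106.2   54.5] rect [756.8 -97.2] [82.7 10. ] 88.9
trayTop/pins [370. 162.] 675 mean [611.7 -73.   54.3] rect [600.2 -64.3] [111.3 186.2] 84.9
trayTop/pins [346. 201.] 28 mean [520.3  -9.5  54.3] rect [520.3 -10.4] [14.1 14.2] 65.3
guides [358.  88.] 23 mean [805.
[... 358 characters left out ...]
rect [ 585.4 -118.9] [ 14.  291.3] 85.1
flange [378.  88.] 23 mean [799.7 -86.9  78.5] rect [798.  -84.8] [12.3 24.3] 18.7
flange [376. 101.] 70 mean [761.8 -78.4  77.7] rect [766.5 -78.3] [61.4 23.1] 76.9
flange [366. 203.] 189 mean [515.4 -54.4  77.8] rect [515.7 -55.5] [79.3 15.9] 84.5
mould [376.  93.] 321 mean [782.  -79.   80.8] rect [782.5 -80.6] [58.6 49. ] 84.9
mould [371. 153.] 1084 mean [634.6 -65.7  82.2] rect [635.5 -65.1] [77.5 85. ] 87.6
f+m [376.  94.] 513 mean [780.6 -79.5  80. ] rect [782.7 -80.6] [60.1 51.6] 86.1
f+m [370. 153.] 1165 mean [634.1 -64.1  82.1] rect [635.3 -65.4] [78.5 85.5] 87.3
f+m [366. 203.] 237 mean [515.2 -54.5  78. ] rect [515.8 -55.2] [80.  15.9] 84.5
```

View pics/crop1.png

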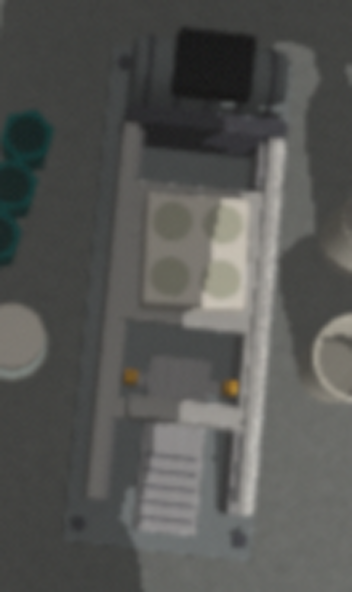

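```bash
python3 -m inch '[[0,0,0.0345,0,0,0,1],[0,0,0.0345,0,0,0,1],[0,0,0.0345,0,0,0,1],[0,0,0.0345,0,0,0,1],[0,0,0,0.4,-1,0,1],[0,0,0,0.4,-1,0,1],[0,0,0,0.4,-1,0,1],[0,0,0,0.4,-1,0,1]]'; python3 -m inch '[[0,0,0,0.4,-1,0,1],[0,0,0,0.4,-1,0,1],[0,0,0,0.4,-1,0,1],[0,0,0,0.4,-1,0,1],[0,0,0,0.4,-1,0,1],[0,0,0,0.4,-1,0,1],[0,0,0,0.4,-1,0,1],[0,0,0,0,0,0,1]]'
cat > w.py <<'E'
from h import *
s=r.sense(); p=s['eef_pos']; a=-0.094; o=np.array([540.2,-57.7]); d=p[:2]-o
c,t=np.cos(a),np.sin(a)
print('t',round(s['clock'],2),'dock',np.round([c*d[0]+t*d[1],-t*d[0]+c*d[1],p[2]],1),'rot',np.round(s['tcp_rot'],4),'F',np.round(s['contact_force'],1),'open',round(s['opening'],3),'v',np.abs(s['qvel']).max().round(3))
E
python3 w.py
```

```text
clock: 0.77
eef_pos: [257.1, -492.4, 252.8]
tcp_rot: [-3.141, 0.0, -0.095]
contact_force: [0.1, 0.6, 0.2]
opening: -0.002
grasp_force: 0.0
clock: 1.43
eef_pos: [344.2, -322.6, 252.9]
tcp_rot: [-3.14, 0.0, -0.093]
contact_force: [0.2, 0.3, 0.2]
opening: -0.005
grasp_force: 0.0
t 1.43 dock [-170.3 -282.2  252.9] rot [-3.1395e+00  4.0000e-04 -9.3000e-02] F [0.2 0.3 0.2] open -0.005 v 0.085
```

```bash
python3 -m inch '[[0,0,0,0.4,-1,0,1],[0,0,0,0.4,-1,0,1],[0,0,0,0.4,-1,0,1],[0,0,0,0.4,-1,0,1],[0,0,0,0.4,-1,0,1],[0,0,0,0.4,-1,0,1],[0,0,0,0.4,-1,0,1],[0,0,0,0.4,-1,0,1]]'; python3 -m inch '[[0,0,0,0.4,-1,0,1],[0,0,0,0.4,-1,0,1],[0,0,0,0.2,-1,0,1],[0,0,0,0,-0.29,0.5,1],[0,0,0,0,0,1,1],[0,0,0,0,0,1,1],[0,0,0,0,0,1,1],[0,0,0,0,0,0,1]]';python3 w.py
python3 - <<'E'
from h import *
f=grab('wrist'); g=grab('side'); c=g['pixels'][120:230,190:390]
c=cv2.resize(c,None,fx=3,fy=3)
im=np.zeros((400+330,640,3),np.uint8); im[:400]=f['pixels']; im[400:,:600]=c
cv2.imwrite('pics/both1.png',cv2.resize(im,None,fx=.8,fy=.8)[:,:,::-1])
E
```

```text
clock: 2.1
eef_pos: [442.1, -133.7, 253.2]
tcp_rot: [3.141, 0.0, -0.095]
contact_force: [0.4, 0.4, 0.4]
opening: 0.0
grasp_force: 0.0
clock: 2.77
eef_pos: [471.6, -54.9, 161.9]
tcp_rot: [-3.142, 0.007, -0.094]
contact_force: [-2.3, 0.1, -0.5]
opening: 0.003
grasp_force: 0.0
t 2.77 dock [-68.5  -3.7 161.9] rot [-3.1416  0.007  -0.0945] F [-2.3  0.1 -0.5] open 0.003 v 0.106
```

View pics/both1.png

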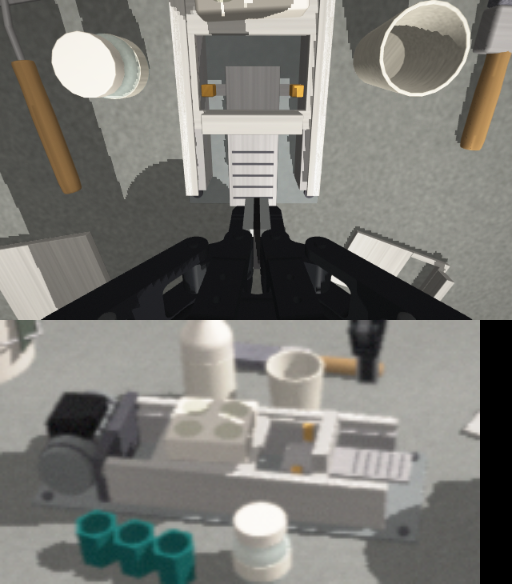

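The wrist view shows the tread centred at column 252, the fingers at 255, and the pins at (208,90) and (298,90), with the flange bar behind them. The alignment is good. I'll go down to just above the tread and refine.

```bash
python3 -m inch '[[0,0,0,0.1,-0.15,1,1],[0,0,0,0,0,1,1],[0,0,0,0,0,1,1],[0,0,0,0,0,0.4,1],[0,0,0,0,0,0,1],[0,0,0,0,0,0,1]]';python3 w.py
cat > m2.py <<'E'
from h import *
f=grab('wrist'); Q=cloud(f); im=f['pixels']; hsv=cv2.cvtColor(im,cv2.COLOR_RGB2HSV)
a=-0.094; o=np.array([540.2,-57.7]); R=np.array([[np.cos(a),np.sin(a)],[-np.sin(a),np.cos(a)]])
D=Q.copy(); D[...,:2]=(Q[...,:2]-o)@R.T; x,y,z=D[...,0],D[...,1],D[...,2]
box=(x>-140)&(x<130)&(np.abs(y)<48)
def rep(n,m):
    p=D[m&box]
    if len(p)>5: print(n,len(p),'x',np.percentile(p[:,0],[1,50,99]).round(1),'y',np.percentile(p[:,1],[1,50,99]).round(1),'z',np.percentile(p[:,2],[5,50,95]).round(1))
yel=(hsv[...,0]>10)&(hsv[...,0]<32)&(hsv[...,1]>120)
rep('pin+',yel&(y>0)&(z>30));rep('pin-',yel&(y<0)&(z>30))
rep('tread',(x<-31)&(np.abs(y)<30)&(z>8)&(z<45)); rep('flangetop',(z>75.5)&(z<80)&(x<30)&(x>-40)); rep('flangeface',(z>58)&(z<74)&(x<30)&(x>-60)); rep('mould',(z>79)&(x>35))
E
python3 m2.py
```

```text
clock: 3.37
eef_pos: [478.0, -51.8, 81.8]
tcp_rot: [3.142, -0.001, -0.095]
contact_force: [0.1, -0.3, -0.4]
opening: -0.006
grasp_force: 0.0
t 3.37 dock [-62.4   0.   81.8] rot [ 3.1416e+00 -6.0000e-04 -9.4900e-02] F [ 0.1 -0.3 -0.4] open -0.006 v 0.022
pin+ 683 x [-7.1 -1.8  2.5] y [32.7 36.4 42.7] z [42.4 55.5 56.8]
pin- 690 x [-7.2 -1.9  2.3] y [-42.9 -36.7 -32.9] z [41.6 55.5 56.9]
tread 3519 x [-89.8 -59.9 -48.9] y [-23.6   0.3  23.7] z [41. 42. 43.]
flangetop 7557 x [-34.7 -26.5 -19.1] y [-38.9   0.2  38.8] z [76.8 77.9 78.9]
flangeface 2097 x [-56.9 -19.3 -18.8] y [-38.3   0.2  38.5] z [59.2 67.7 73.5]
```

```bash
python3 -m inch '[[0,0,0,0,0,0.6,1],[0,0,0,0,0,0.3,1],[0,0,0,0,0,0.3,1],[0,0,0,0,0,0.25,1],[0,0,0,0,0,0,1],[0,0,0,0,0,0,1],[0,0,0,0,0,0,1]]';python3 w.py; python3 m2.py
```

```text
clock: 4.0
eef_pos: [479.0, -51.8, 45.7]
tcp_rot: [3.142, -0.003, -0.095]
contact_force: [1.8, -0.9, 4.6]
opening: -0.001
grasp_force: 2.9
t 4.0 dock [-61.5   0.1  45.7] rot [ 3.1415e+00 -3.0000e-03 -9.4700e-02] F [ 1.8 -0.9  4.6] open -0.001 v 0.003
pin+ 745 x [-7.3 -2.1  2.5] y [32.7 37.  42.6] z [32.3 37.4 38.6]
pin- 759 x [-7.4 -2.2  2.3] y [-42.8 -37.1 -32.9] z [31.7 37.3 38.5]
tread 1174 x [-116.   -71.3  -55.2] y [-23.6   0.4  23.7] z [22.8 23.8 43.8]
flangetop 13421 x [-34.6 -26.2 -19. ] y [-38.8   0.2  38.7] z [76.8 77.9 78.9]
flangeface 6382 x [-58.3 -19.4 -18.8] y [-37.9  -0.1  38. ] z [59.3 68.2 73.5]
```

```bash
python3 -m inch '[[0,0,0,0.16,0,0,1],[0,0,0,0.16,0,0,1],[0,0,0,0.16,0,0,1],[0,0,0,0.12,0,0,1],[0,0,0,0.12,0,0,1],[0,0,0,0.12,0,0,1],[0,0,0,0.12,0,0,1],[0,0,0,0,0,0,1]]';python3 w.py; python3 m2.py
```

```text
clock: 4.72
eef_pos: [499.3, -53.6, 44.8]
tcp_rot: [-3.142, 0.004, -0.095]
contact_force: [-6.5, 0.6, 5.3]
opening: 0.001
grasp_force: 3.0
t 4.72 dock [-41.1   0.2  44.8] rot [-3.1415  0.0044 -0.0947] F [-6.5  0.6  5.3] open 0.001 v 0.01
pin+ 687 x [-7.  -1.5  2.7] y [32.7 37.1 42.5] z [31.3 36.4 37.6]
pin- 686 x [-7.2 -1.7  2.4] y [-42.7 -37.2 -32.9] z [31.4 36.4 37.5]
tread 346 x [-105.5  -96.2  -84.7] y [-3.3  0.3  3.8] z [21.9 22.9 23.6]
flangetop 14924 x [-38.6 -21.1 -12.2] y [-38.6  -0.   38.5] z [76.5 77.9 79.2]
flangeface 6023 x [-51.1 -12.6 -11.9] y [-38.6  -0.   38.5] z [59.2 67.7 73.4]
mould 393 x [55.5 56.3 56.8] y [ 8.8 27.6 36.7] z [79.1 79.8 81.1]
```

```bash
python3 -m inch '[[0,0,0,0.12,0,0,1],[0,0,0,0.12,0,0,1],[0,0,0,0.12,0,0,1],[0,0,0,0.12,0,0,1],[0,0,0,0.12,0,0,1],[0,0,0,0.12,0,0,1],[0,0,0,0.12,0,0,1],[0,0,0,0.1,0,0,1]]';python3 w.py; python3 m2.py
```

```text
clock: 5.43
eef_pos: [522.1, -55.8, 44.7]
tcp_rot: [-3.142, 0.005, -0.095]
contact_force: [-7.0, 0.2, 6.4]
opening: 0.006
grasp_force: 3.0
t 5.43 dock [-18.2   0.2  44.7] rot [-3.1415  0.0053 -0.0947] F [-7.   0.2  6.4] open 0.006 v 0.063
tread 345 x [-83.1 -74.  -62.4] y [-3.3  0.5  3.8] z [21.7 22.6 23.5]
flangetop 16404 x [-26.8   0.8  10.7] y [-38.6  -0.   38.5] z [76.4 78.  79.4]
flangeface 6104 x [-28.3  10.3  11. ] y [-38.6  -0.   38.4] z [59.1 67.7 73.4]
mould 360 x [78.4 79.2 79.6] y [11.1 28.  36.5] z [79.1 79.8 81. ]
```

```bash
python3 -m inch '[[0,0,0,0.1,0,0,1],[0,0,0,0.1,0,0,1],[0,0,0,0.1,0,0,1],[0,0,0,0.08,0,0,1],[0,0,0,0.08,0,0,1],[0,0,0,0.06,0,0,1],[0,0,0,0,0,0,1]]';python3 w.py; python3 m2.py
```

```text
clock: 6.07
eef_pos: [535.0, -57.0, 44.6]
tcp_rot: [-3.142, 0.006, -0.095]
contact_force: [-6.4, 0.6, 4.8]
opening: -0.0
grasp_force: 3.0
t 6.07 dock [-5.3  0.2 44.6] rot [-3.1415  0.0055 -0.0947] F [-6.4  0.6  4.8] open -0.0 v 0.007
tread 345 x [-70.2 -60.5 -49. ] y [-3.3 -0.   3.8] z [21.6 22.6 23.6]
flangetop 16425 x [-13.9  13.8  23.7] y [-38.6  -0.   38.4] z [76.4 78.  79.4]
flangeface 6044 x [-15.2  23.3  23.9] y [-38.5  -0.   38.4] z [59.2 67.6 73.4]
mould 365 x [91.3 92.1 92.6] y [ 9.5 28.4 36.4] z [79.1 79.8 81.3]
```

```bash
python3 -m inch '[[0,0,0,0.05,0,0,1],[0,0,0,0.04,0,0,1],[0,0,0,0,0,0,1]]';python3 w.py; python3 m2.py | grep face
```

```text
clock: 6.37
eef_pos: [535.0, -57.0, 44.4]
tcp_rot: [-3.141, 0.01, -0.095]
contact_force: [-15.5, 1.2, 10.3]
opening: 0.004
grasp_force: 3.0
t 6.37 dock [-5.3  0.2 44.4] rot [-3.1415  0.0097 -0.0948] F [-15.5   1.2  10.3] open 0.004 v 0.005
flangeface 6202 x [-15.3  23.3  24. ] y [-38.5  -0.   38.5] z [59.2 67.6 73.4]
```

At the end stop: the push force rose to 15 N and the tray stopped moving. Next I'll back off slightly with the tread still held down, check the tray, then lift.

```bash
python3 -m inch '[[0,0,0,-0.15,0,0,1],[0,0,0,-0.2,0,0,1],[0,0,0,-0.2,0,0,1],[0,0,0,0,0,0,1],[0,0,0,0,0,0,1]]';python3 w.py; python3 m2.py
```

```text
clock: 6.83
eef_pos: [527.0, -56.3, 45.9]
tcp_rot: [3.142, -0.002, -0.095]
contact_force: [0.2, -0.3, 5.9]
opening: 0.002
grasp_force: 2.9
t 6.83 dock [-13.2   0.1  45.9] rot [ 3.1416e+00 -2.1000e-03 -9.4700e-02] F [ 0.2 -0.3  5.9] open 0.002 v 0.003
tread 431 x [-77.3 -65.5 -31.2] y [-23.6  -0.1  23.7] z [23.  23.9 24.9]
flangetop 15912 x [-22.1  14.4  23.6] y [-38.6  -0.1  38.6] z [76.4 77.9 79.3]
flangeface 7303 x [-23.   23.1  23.8] y [-38.   -0.1  38.1] z [59.6 68.4 73.5]
```

```bash
python3 -m inch '[[0,0,0,0,0,-0.3,1],[0,0,0,0,0,-0.4,1],[0,0,0,-0.2,0,-0.5,1],[0,0,0,-0.4,0,-0.8,1],[0,0,0,-0.6,0,-1,1],[0,0,0,-1,0,-1,1],[0,0,0,-1,0,-1,1],[0,0,0,-0.5,0,-1,1]]';python3 -m inch '[[0,0,0,-0.5,0,-1,1],[0,0,0,0,0,-1,1],[0,0,0,0,0,0,1]]'; python3 w.py; python3 m2.py
python3 - <<'E'
from h import *
f=grab('wrist'); g=grab('side'); c=g['pixels'][120:230,190:390]
c=cv2.resize(c,None,fx=3,fy=3)
im=np.zeros((400+330,640,3),np.uint8); im[:400]=f['pixels']; im[400:,:600]=c
cv2.imwrite('pics/both2.png',cv2.resize(im,None,fx=.8,fy=.8)[:,:,::-1])
E
```

```text
clock: 7.55
eef_pos: [430.1, -47.0, 195.7]
tcp_rot: [-3.142, 0.004, -0.095]
contact_force: [-0.4, -0.3, -0.7]
opening: 0.005
grasp_force: 0.0
clock: 7.8
eef_pos: [422.6, -46.4, 249.6]
tcp_rot: [3.142, -0.007, -0.095]
contact_force: [1.6, -0.9, 0.1]
opening: 0.001
grasp_force: 0.0
t 7.8 dock [-1.182e+02  2.000e-01  2.496e+02] rot [ 3.1415 -0.0065 -0.0948] F [ 1.6 -0.9  0.1] open 0.001 v 0.1
pin+ 170 x [-7.8 -3.2  1.9] y [32.9 37.  42.4] z [43.7 55.6 57.2]
pin- 170 x [-7.9 -3.3  1.8] y [-42.9 -37.5 -33. ] z [45.1 55.6 57.1]
tread 4288 x [-116.8  -71.4  -31.2] y [-23.4  -0.2  23.7] z [40.8 42.1 43.3]
flangetop 2171 x [ 7.4 15.2 22.9] y [-39.    0.5  39.1] z [76.6 77.9 79.2]
flangeface 291 x [6.9 7.3 7.6] y [-38.5   0.6  38.9] z [60.2 66.1 71.7]
```

View pics/both2.png

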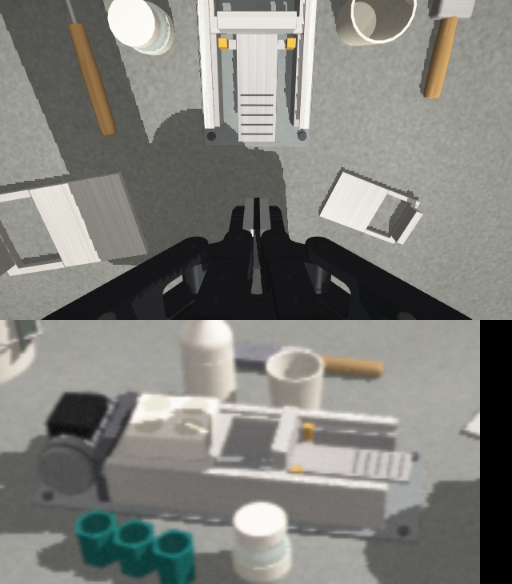

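The wrist view shows both pins up at (222,43) and (291,43), behind the flange. The tread is back at 42 mm and the mould stands on the tray at the stop. The robot is clear of everything.

```bash
python3 -m inch '[[0,0,0,0,0,0,1],[0,0,0,0,0,0,1]]'; python3 -c "
from rig import r
print(r.sign_off())"
```

```text
clock: 8.12
eef_pos: [420.9, -46.2, 243.6]
tcp_rot: [-3.142, 0.002, -0.095]
contact_force: [-0.6, -0.3, -0.5]
opening: 0.005
grasp_force: 0.0
the job is handed in; nothing more can be done
None
```

The tray is home against the end stop with both stop pins sprung up behind it and the arm clear; I handed the job in at 8.1 s, and no verdict was returned.

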